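# Tuck the backing plate under the hold-down leaf and hold it flat

### The job

Take the wide backing plate by its upright wooden grip, bring it to the front of the plywood jig board and slide its front edge under the hinged steel leaf, centred and square, until it is fully home against the stop, without lifting the leaf. Finish while still holding the plate there, pressing it down flat on the board with a firm push: do not let go. Leave the narrow plate, the jar, the loose jar lid and the hammer where they are.

Things in the scene. Friction and masses are not known exactly. Their poses are not given: they have to be found in the camera images.
- wide_plate_grip (a point): Centre of the upright wooden grip of the WIDE aluminium plate (loose, 130-210 g; 120 x 100 x 4 mm, flat on the table at the start). The grip is a bar on the plate, 12 mm thick (x), 70 long (y), from 4 to 48 mm above the underside; this point is 26 mm above the underside. x points to the front edge, 80 mm ahead; the rear edge is 40 mm behind; z up.
- wide_plate_front (a point): Middle of the front edge of the wide plate, at its underside; 80 mm ahead (x) of the grip centre and 26 mm below it. Same axes.
- narrow_plate_grip (a point): Bystander: centre of the grip of the NARROW aluminium plate (120 x 50 x 4 mm), same shape but 50 mm wide, with a grip 36 mm long. The two plates may have swapped places. Leave alone.
- jig: Fixed jig on the table; origin: centre of its underside; x is the tucking direction. Plywood board 240 (x) x 180 (y) x 18 mm. A hinge block (x 96 to 118 mm, 14 mm high) carries a level steel leaf 80 (x) x 130 (y) x 4 mm: near edge at x = 20 mm, underside 8 mm above the board. Hidden under it, a stop bar 6 mm high, 110 mm long, its face at x = 54 mm.
- jig_board: The plywood board of the jig, 240 x 180 x 18 mm; same origin and axes as the jig; its top is 18 mm above the origin.
- leaf_mouth (a point): Point on the board's top straight below the middle of the leaf's near edge (x = 20, y = 0, z = 18 mm in the jig). Axes as the jig.
- jig_stop (a point): Point at the foot of the stop bar's face, on the board's top (x = 54, y = 0, z = 18 mm in the jig), 34 mm beyond the leaf's near edge: the plate's front edge is home here. Axes as the jig.
- leaf (a joint): Hinge of the steel leaf, rad: 0 = down and level, where it rests on its hinge stop by its own weight (120 g, no spring); grows as its near edge is lifted (80 mm from the hinge).
- jar: Bystander: closed glass jar, 70 mm across, 95 mm tall, origin at its underside. Leave alone.
- jar_lid: Bystander: loose round lid, 72 mm across, 12 mm high, lying on the table. Leave alone.
- hammer: Bystander: hammer lying on the table to the left of the jig. Leave alone.
Mind the look-alikes: they are no part of the job. What is shaped like the part that bears wide_plate_grip but pink or yellow is not meant.

How it is judged:
By the outcome, as a careful person would: the job done as asked, in the order asked, and still so for the second after the job is handed in, while the arm keeps its last pose, push and grip.
It also fails if it takes over 42 s, if anything falls off the work surface, if the arm or the gripper's body presses on something with over 40 N, if the wrist force passes 120 N, or if a joint passes its speed limit or range.

### The arm

A 7-joint arm with a two-finger parallel gripper is mounted at the origin on the work surface. World frame = base frame: x ahead of the robot, y to its left, z up, the work surface at z = 0. Lengths are in m, angles in rad, forces in N, time in s.
With the tool pointing down it reaches from about 0.4 to 0.85 m from the base axis. Payload 10.4 kg.
Tool frame: the origin (TCP) lies between the finger pads; the fingertips stand 22 mm ahead of it and the grasp point (between the pads) lies 3 mm ahead of it (r.nose_length is the distance from the TCP to the fingertips, in m); z points along the fingers, y is the line along which they close (so a half turn about z gives the same grasp; the last joint's range is limited). The gripper opens to 87 mm and grips with 3 to 60 N. Pads are 19 mm wide; open, the fingers measure 117 mm over their backs; the gripper's body (75 mm by 190 mm) begins 51 mm behind the grasp point.
Start: joints at [-1.244, 0.332, -0.065, 1.46, 0.022, 1.35, -0.088], TCP at [0.214, 0.587, 0.245] pointing down, gripper open.
Joint ranges: [-2.6, 2.6], [-0.5, 2.12], [-1.47, 1.34], [0.16, 2.42], [-1.27, 4.41], [0.06, 2.06], [-2.6, 2.6]. Speed limits (rad/s): [2.22, 2.22, 2.79, 2.79, 3.14, 3.14, 3.14].

### API

Orientations are given as a unit quaternion [x, y, z, w].
In Python, from bench import readout, cams, r gives the robot as it stands. The module is installed in compiled form; this text tells all that it offers.
- The arm moves only by the tool step_arm, never from a script. Its argument "deltas" is a list that holds one entry, the list of rows, each a list of 7 numbers: the turn, a rotation vector about the tool's x, y, z in rad, then the shift along the tool's x, y, z in m, then the opening in per cent of the stroke, from 0 (shut) to 100 (fully open). A call has 1 to 20 rows; each row is the pose to reach, as a shift and turn from the pose commanded when the call began, along the tool's axes at that moment; what a row does not reach only later rows make up. A row lasts 1/8 s, in which the tool goes at most 62.5 mm and 10.7 degrees, less where a joint would pass 70% of its speed; a pose out of reach is approached as far as the arm can. A call with a gripper value outside its range is refused whole. The fingers move at their own pace and stop on an object; "squeeze" is the grip in N (left out, the last holds). Time passes only in rows, so rows that repeat a pose let the fingers close. It gives the time, the measured TCP pose, the force, the opening and the grip force at its end, in the units of the state.
- readout.read_state(): the state, without advancing time (a new reading comes with each control period).
- cams.camera(name): name is "scene" or "top" or "wrist"; returns a dict with "img" (420x560x3 uint8, red, green, blue), "fx", "fy", "cx", "cy" (pixels), "origin" and "rotation" of the camera in the world; the wrist camera has in their place "T_tool_cam" (4x4, takes a point from camera to tool coordinates, whose origin is the TCP and whose axes are the flange's). Camera axes: x right, y up, looking along -z (the intrinsics and any distortion apply to the point x, -y, -z); pixel columns grow to the right and rows downward; lengths in m; the calibration is good to about 2 mm. A picture is of the moment at which its call begins: read the wrist's pose just before it. There is no depth.
- r.close_job(): hands the job in; it is judged then, once.
The state is a dict: "time": time; "joint_positions": joint angles; "joint_vel": joint speeds; "joint_torque": joint torques, N m; "ee_pos": TCP position; "eef_rot": TCP orientation; "ft_force": force on the tool from outside, world axes, zero at the start; "torque": the same for the moment, N m; "width": finger opening in m; "grip_force": force on a finger pad.
Only numpy, scipy, OpenCV 4.12 (cv2) and the standard library are available. Lean on these libraries where they do the work, as an engineer would, in place of code of your own. Each camera call takes 0.05 s, during which the arm holds its last target. There are 200 camera calls.

## Working session

There is one attempt and no reset: what is moved stays moved. The work goes in short steps, Python scripts to look and compute and a tool call to move; the robot and the scene stay as the last step left them, time stands still between calls to the robot, and variables do not carry over. Pictures are saved under pics/ and viewed, at most 10 in all, crops included, and the job is handed in when it is done.

Besides the shell and the picture viewer there is one more tool, called after "Emit:" in YAML: its name, and indented under it one key for each argument. step_arm: Moves the arm, as the interface text tells. Its arguments: {"type":"object","properties":{"deltas":{"type":"array"},"squeeze":{"type":"number"}},"required":["deltas"]}

```bash
mkdir -p pics; python3 - <<'E'
from bench import readout,cams,r
import cv2,numpy as np
s=readout.read_state();print(s['time'],s['ee_pos'],s['eef_rot'],r.nose_length,s['width'])
for n in("scene","top"):
    c=cams.camera(n);cv2.imwrite(f"pics/{n}0.png",c["img"][:,:,::-1]);print({k:np.round(v,4).tolist() for k,v in c.items() if k!="img"})
E
```

```text
0.0 [0.21406163 0.58681787 0.24376744] [ 1.73996928e-01  9.84745944e-01 -6.96990258e-04 -9.35382614e-05] 0.022 0.08674958741842663
{'fx': 398.041, 'fy': 398.041, 'cx': 280.9481, 'cy': 210.7262, 'origin': [0.8601, 0.5146, 1.004], 'rotation': [0.0937, 0.2782, 0.9055, 0.3064]}
{'fx': 525.1805, 'fy': 525.1805, 'cx': 282.8344, 'cy': 209.883, 'origin': [0.3417, -0.0102, 1.8676], 'rotation': [-0.0235, 0.0229, 0.7103, -0.7031]}
```

View pics/scene0.png

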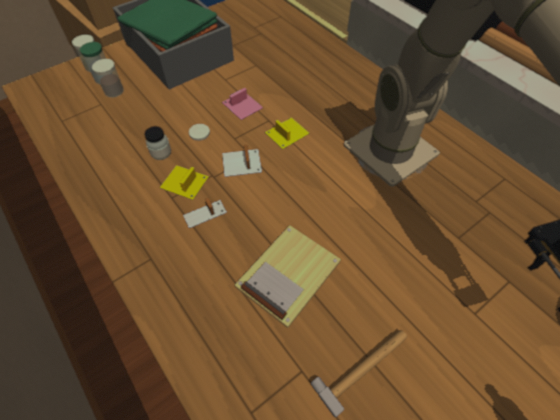

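View pics/top0.png

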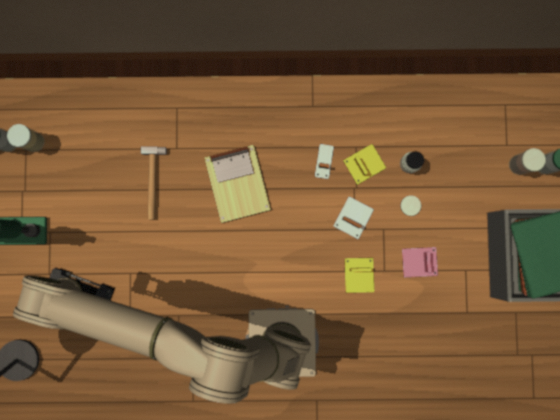

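The scene view shows the wide white plate at about (242,162), the jig at (288,275) with its leaf at (272,288), and the narrow plate at (205,214). In the top view the wide plate is at (353,217), the jig at (237,184) with its leaf at the upper end, and the narrow plate at (324,162). Next I'll get rough positions by casting rays.

```bash
cat > h.py <<'E'
import numpy as np,cv2
from scipy.spatial.transform import Rotation as R
from bench import readout,cams,r
def cam(n):
    s=readout.read_state();c=cams.camera(n)
    if n=="wrist":
        Rt=R.from_quat(s['eef_rot']).as_matrix();T=np.array(c["T_tool_cam"])
        c["R"]=Rt@T[:3,:3];c["o"]=np.array(s['ee_pos'])+Rt@T[:3,3]
    else:
        q=np.array(c["rotation"]);c["R"]=R.from_quat(q).as_matrix() if q.size==4 else q;c["o"]=np.array(c["origin"])
    c["s"]=s;return c
def rays(c,p):
    p=np.atleast_2d(p).astype(float)
    d=np.c_[(p[:,0]-c["cx"])/c["fx"],-(p[:,1]-c["cy"])/c["fy"],-np.ones(len(p))]
    return d@c["R"].T
def onplane(c,p,z):
    d=rays(c,p);return c["o"]+d*((z-c["o"][2])/d[:,2])[:,None]
def tri(c1,p1,c2,p2):
    A=[];b=[]
    for c,p in((c1,p1),(c2,p2)):
        d=rays(c,p)[0];d/=np.linalg.norm(d);M=np.eye(3)-np.outer(d,d);A.append(M);b.append(M@c["o"])
    return np.linalg.lstsq(np.vstack(A),np.hstack(b),rcond=None)[0]
def proj(c,P):
    q=(np.atleast_2d(P)-c["o"])@c["R"];return np.c_[c["cx"]-c["fx"]*q[:,0]/q[:,2],c["cy"]+c["fy"]*q[:,1]/q[:,2]]
def blobs(m,amin):
    m=cv2.morphologyEx(m.astype(np.uint8),cv2.MORPH_CLOSE,np.ones((5,5)))
    cs,_=cv2.findContours(m,cv2.RETR_EXTERNAL,cv2.CHAIN_APPROX_NONE)
    return [x for x in cs if cv2.contourArea(x)>amin]
E
python3 - <<'E'
from h import *
C={}
for n in("top","scene"):
    c=C[n]=cam(n);h=cv2.cvtColor(c["img"],cv2.COLOR_RGB2HSV);H,S,V=[h[...,i].astype(int) for i in range(3)]
    for nm,m in(("white",(S<60)&(V>130)),("board",(H>18)&(H<36)&(S>60)&(S<190)&(V>150))):
        for k in blobs(m,150):
            (x,y),wh,a=cv2.minAreaRect(k)
            if not 100<y<340 or not 120<x<450: continue
            z=.004 if nm=="white" else .018
            b=onplane(c,cv2.boxPoints(((x,y),wh,a)),z)[:,:2]
            P=onplane(c,k[:,0,:],z)[:,:2]
            rr=cv2.minAreaRect((P*1000).astype(np.float32))
            print(n,nm,round(x),round(y),"world mm rect",np.round(rr[0],1),np.round(rr[1],1),round(rr[2],1))
    print(n,h[217,345] if n=="top" else h[165,235], h[190,240] if n=="top" else h[262,310])
E
```

```text
top white 353 217 world mm rect [ 435.4 -258.4] [ 99.7 121.6] 61.6
top white 410 205 world mm rect [ 477.  -463.2] [67.8 64.2] 89.4
top white 233 167 world mm rect [619.8 169.3] [ 77.7 131.9] 13.8
top white 324 161 world mm rect [ 638.  -157.7] [ 50.9 120.5] 80.5
top board 359 274 world mm rect [ 234.  -273.2] [105.  121.8] 89.4
top board 236 183 world mm rect [559.6 154.5] [240.1 180.1] 14.2
top board 364 163 world mm rect [ 625.3 -299.5] [104.1 124.4] 29.6
top [ 14 108 142] [ 27  96 192]
scene white 275 285 world mm rect [608.7 157.5] [ 74.8 133.1] 14.2
scene white 204 213 world mm rect [ 638.  -157.8] [ 51.9 120.1] 79.7
scene white 241 162 world mm rect [ 435.4 -258.7] [102.3 121.1] 61.5
scene white 198 131 world mm rect [ 472.8 -469.1] [67.1 66.7] 21.0
scene board 291 272 world mm rect [558.7 153. ] [237.4 176.7] 14.3
scene board 414 158 world mm rect [-18.8  78.4] [175.8  75.1] 2.1
scene [ 39  28 172] [ 31 100 168]
```

The rectangles agree between the two views and with the given sizes. The wide plate is centred at (435,-258) mm and its x points at about -28.4°. The jig is at (559,154) mm with a yaw of about 14.3°. I'll move above the grip and look from close by.

```bash
cat >> h.py <<'E'
def delta(pos,yawy):
    "row (turn, shift) to put the TCP at pos, tool down, tool y at yaw yawy deg"
    s=readout.read_state();R0=R.from_quat(s['eef_rot']);a=np.radians(yawy)
    y=np.array([np.cos(a),np.sin(a),0]);z=np.array([0,0,-1.]);x=np.cross(y,z)
    R1=R.from_matrix(np.c_[x,y,z]);return np.round(np.r_[(R0.inv()*R1).as_rotvec(),R0.inv().apply(np.array(pos)-s['ee_pos'])],4).tolist()
E
python3 - <<'E'
from h import *
print(delta([.5,.2,.25],20));print(delta([.418,-.249,.2],-28.4))
print(np.round(cam("wrist")["T_tool_cam"],3))
E
```

```text
[-0.0007, 0.0004, 0.8719, -0.4012, -0.2656, -0.0057]
[-0.0006, 0.0007, 1.7166, -0.478, -0.7154, 0.0447]
[[-0.     0.969  0.247  0.067]
 [ 1.     0.     0.    -0.   ]
 [ 0.     0.247 -0.969 -0.14 ]
 [ 0.     0.     0.     1.   ]]
```

Emit:
step_arm:
  deltas:
    - [[0, 0, 0.19, -0.045, -0.03, 0, 100], [0, 0, 0.37, -0.095, -0.06, 0, 100], [0, 0, 0.56, -0.15, -0.1, 0, 100], [0, 0, 0.74, -0.2, -0.135, 0, 100], [0, 0, 0.87, -0.25, -0.17, 0, 100], [0, 0, 0.87, -0.3, -0.21, 0, 100], [0, 0, 0.9, -0.35, -0.24, 0, 100], [0, 0, 0.95, -0.39, -0.28, 0, 100], [0, 0, 1.1, -0.42, -0.33, 0, 100], [0, 0, 1.2, -0.44, -0.385, 0.01, 100], [0, 0, 1.35, -0.455, -0.44, 0.02, 100], [0, 0, 1.5, -0.465, -0.5, 0.03, 100], [0, 0, 1.6, -0.475, -0.56, 0.04, 100], [0, 0, 1.7, -0.478, -0.62, 0.045, 100], [0, 0, 1.717, -0.478, -0.68, 0.045, 100], [0, 0, 1.717, -0.478, -0.715, 0.045, 100], [0, 0, 1.717, -0.478, -0.715, 0.045, 100], [0, 0, 1.717, -0.478, -0.715, 0.045, 100]]
  squeeze: 40

```text
time: 2.5
ee_pos: [0.4186, -0.2475, 0.1994]
eef_rot: [0.859, 0.512, 0.0, -0.0]
ft_force: [0.8, 0.7, -0.4]
width: 0.0871
grip_force: 0.0
```

```bash
python3 - <<'E'
from h import *
c=cam("wrist");cv2.imwrite("pics/w1.png",c["img"][:,:,::-1]);s=c["s"];print(s["time"],s["ee_pos"],s["joint_positions"],s["ft_force"])
print(c["o"],proj(c,[[.418,-.249,.048]]))
E
```

```text
2.5 [ 0.41855967 -0.24751717  0.19943942] [-0.32375395  0.04199509  0.79469195  1.9128358  -0.03259552  1.19967584
 -0.01298088] [ 0.84465923  0.69151465 -0.40917434]
[ 0.4499439  -0.18881332  0.3394166 ] [[281.21073885 201.18826592]]
```

View pics/w1.png

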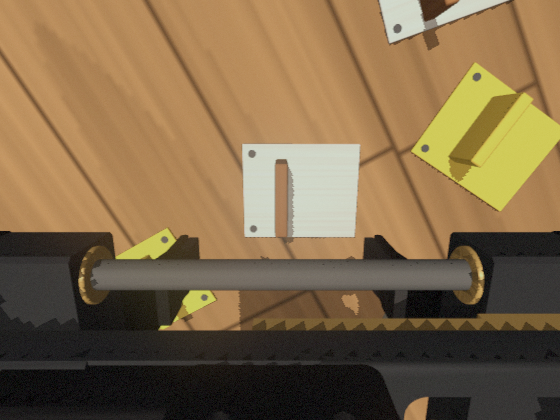

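The wide plate fills columns 243-360 and rows 143-238, square to the tool. Its grip is at about (281,199), against a predicted (281,201). I'll check the heights across two views and the plate yaw.

```bash
python3 - <<'E'
from h import *
def pl(c,lo,box):
    h=cv2.cvtColor(c["img"],cv2.COLOR_RGB2HSV).astype(int);m=(h[...,1]<60)&(h[...,2]>120)
    k=[k for k in blobs(m,150) if box[0]<cv2.minAreaRect(k)[0][0]<box[1] and box[2]<cv2.minAreaRect(k)[0][1]<box[3]][0]
    k=cv2.convexHull(k);P=onplane(c,k[:,0],.004)[:,:2]
    g=np.zeros(m.shape,np.uint8);cv2.drawContours(g,[k],-1,1,-1)
    br=(g>0)&(h[...,0]<20)&(h[...,1]>90)
    q=np.argwhere(br)[:,::-1];return cv2.minAreaRect((P*1000).astype(np.float32)),k,(q.mean(0),q.min(0),q.max(0),len(q))
w=cam("wrist");s=cam("scene");t=cam("top")
W=pl(w,0,(200,400,100,260));S=pl(s,0,(225,260,145,180))
T=None
print("rects",[np.round(np.r_[x[0][0],x[0][1],x[0][2]],1) for x in(W,S)]);print(W[2],S[2])
def cor(c,k,z): # corners in world-ordered
    P=onplane(c,cv2.approxPolyDP(k,5,True)[:,0],z);return P
for c,K in((w,W),(s,S)): print(np.round(cor(c,K[1],.004)*1000,1).tolist(),cv2.approxPolyDP(K[1],5,True)[:,0].tolist())
print("grip tri",tri(w,W[2][0],s,S[2][0]))
E
```

```text
rects [array([ 435.3, -258.6,   99.5,  119.8,   61.5]), array([ 435.2, -258.6,  102.3,  121.7,   61.5])]
(array([282.50555556, 197.91222222]), array([242, 148]), array([360, 237]), 900) (array([246.65671642, 159.52238806]), array([223, 149]), array([261, 175]), 67)
[[511.2, -244.2, 4.0], [464.0, -330.4, 4.0], [360.4, -273.2, 4.0], [407.5, -187.2, 4.0]] [[360, 145], [354, 237], [245, 236], [243, 144]]
[[362.6, -265.9, 4.0], [410.8, -187.2, 4.0], [508.3, -251.2, 4.0], [461.5, -330.1, 4.0]] [[258, 151], [260, 172], [224, 174], [223, 153]]
grip tri [ 0.41669099 -0.25440398  0.00834556]
```

Emit:
step_arm:
  deltas:
    - [[0, 0, 0.002, -0.002, 0, 0.045, 100], [0, 0, 0.002, -0.002, 0, 0.09, 100], [0, 0, 0.002, -0.002, 0, 0.09, 100]]

```text
time: 3.08
ee_pos: [0.4156, -0.2489, 0.1074]
eef_rot: [0.859, 0.511, -0.002, -0.002]
ft_force: [-0.0, 0.2, 0.9]
width: 0.087
grip_force: 0.0
```

```bash
python3 - <<'E'
from h import *
c=cam("wrist");cv2.imwrite("pics/w2.png",c["img"][:,:,::-1]);s=c["s"];print(s["time"],s["ee_pos"])
u=np.array([np.cos(np.radians(61.5)),np.sin(np.radians(61.5)),0]);g=np.array([.4177,-.2491,.048])
print(proj(c,[g,g+.035*u,g-.035*u]))
E
```

```text
3.075 [ 0.41556661 -0.24888342  0.10739571]
[[284.69675293 229.99616256]
 [284.85655408 175.86743948]
 [284.54969641 279.80795662]]
```

View pics/w2.png

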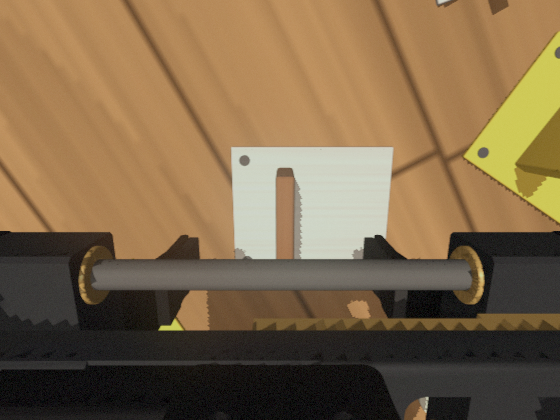

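The grip's far top edge is at about (285,176), where I predicted it for a 48 mm top, so height and position hold. Next is the descent and grasp.

Emit:
step_arm:
  deltas:
    - [[0, 0, 0, 0, 0, 0.03, 100], [0, 0, 0, 0, 0, 0.06, 100], [0, 0, 0, 0, 0, 0.076, 100], [0, 0, 0, 0, 0, 0.076, 100], [0, 0, 0, 0, 0, 0.076, 0], [0, 0, 0, 0, 0, 0.076, 0], [0, 0, 0, 0, 0, 0.076, 0], [0, 0, 0, 0, 0, 0.076, 0], [0, 0, 0, 0, 0, 0.076, 0], [0, 0, 0, 0, 0, 0.076, 0], [0, 0, 0, 0, 0, 0.076, 0]]
  squeeze: 40

```text
time: 4.5
ee_pos: [0.4172, -0.2501, 0.0335]
eef_rot: [0.86, 0.511, 0.0, -0.0]
ft_force: [-0.7, 0.2, -1.0]
width: 0.025
grip_force: 0.0
```

Emit:
step_arm:
  deltas:
    - [[0, 0, 0, 0, 0, 0, 0], [0, 0, 0, 0, 0, 0, 0], [0, 0, 0, 0, 0, 0, 0], [0, 0, 0, 0, 0, 0, 0]]
  squeeze: 50

```text
time: 5.0
ee_pos: [0.4173, -0.2501, 0.0335]
eef_rot: [0.86, 0.511, 0.0, 0.0]
ft_force: [-0.1, -0.0, -0.5]
width: 0.0117
grip_force: 50.0
```

```bash
python3 - <<'E'
from h import *
s=readout.read_state();y=R.from_quat(s['eef_rot']).as_matrix()[:,1];print(s['ee_pos'],np.degrees(np.arctan2(y[1],y[0])),s['width'],s['grip_force'])
a=np.radians(14.3);ux=np.array([np.cos(a),np.sin(a)]);j=np.array([.5592,.1538])
for jx,z in((-96,.12),):
    p=j+ux*jx/1000;print(p,delta([*p,z],14.3))
E
```

```text
[ 0.41728477 -0.25010202  0.03350358] -28.527905495321075 0.011742953557995324 49.999271626688824
[0.46617449 0.13008809] [0.0001, -0.0, -0.7475, 0.3574, -0.1386, -0.0865]
```

Held: width 11.7 mm, grip 50 N. Now lift and carry it to the front of the jig.

Emit:
step_arm:
  deltas:
    - [[0, 0, 0, 0, 0, -0.03, 0], [0, 0, 0, 0, 0, -0.06, 0], [0, 0, 0, 0.015, -0.005, -0.0865, 0], [0, 0, -0.09, 0.05, -0.02, -0.0865, 0], [0, 0, -0.18, 0.09, -0.035, -0.0865, 0], [0, 0, -0.28, 0.135, -0.05, -0.0865, 0], [0, 0, -0.38, 0.18, -0.07, -0.0865, 0], [0, 0, -0.48, 0.225, -0.088, -0.0865, 0], [0, 0, -0.58, 0.27, -0.105, -0.0865, 0], [0, 0, -0.67, 0.31, -0.12, -0.0865, 0], [0, 0, -0.72, 0.34, -0.132, -0.0865, 0], [0, 0, -0.7475, 0.3574, -0.1386, -0.0865, 0], [0, 0, -0.7475, 0.3574, -0.1386, -0.0865, 0], [0, 0, -0.7475, 0.3574, -0.1386, -0.0865, 0]]

```text
time: 6.75
ee_pos: [0.4662, 0.1285, 0.1199]
eef_rot: [0.615, 0.789, -0.0, 0.0]
ft_force: [0.8, 0.3, -1.9]
width: 0.0116
grip_force: 50.0
```

```bash
python3 - <<'E'
from h import *
c=cam("wrist");cv2.imwrite("pics/w3.png",c["img"][:,:,::-1]);s=c["s"];print(s["time"],s["ee_pos"],s['ft_force'],s['torque'],s['width'])
j=np.array([.5592,.1538,0]);Rz=R.from_euler('z',14.3,degrees=True)
P=j+Rz.apply(np.array([[20,65,30],[20,-65,30],[-120,90,18],[120,90,18]])/1000.);print(proj(c,P).round(1))
E
```

```text
6.75 [0.46622361 0.12854029 0.11992678] [ 0.83469358  0.32683384 -1.88054804] [-0.12218003  0.07778879  0.02065031] 0.011635663826975999
[[451.6 124.3]
 [430.5 295.9]
 [247.3  88. ]
 [590.4  86.9]]
```

View pics/w3.png

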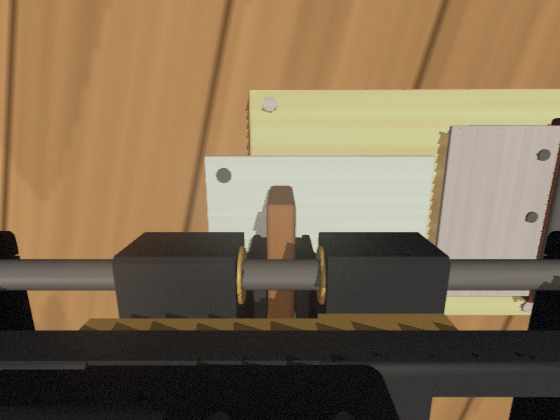

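The plate is held level at columns 207-433, with its upper edge at row 156. The leaf's near corner is at about (451,126) and the board's corner at (250,90), both close to prediction. I'll fit the edges to get the relative offset and yaw.

```bash
cat > rel.py <<'E'
from h import *
c=cam("wrist");g=cv2.GaussianBlur(c["img"],(3,3),0).astype(float)
def edge(axis,rng,lo,hi,ch):
    pts=[]
    for i in rng:
        l=g[lo:hi,i,ch] if axis=="h" else g[i,lo:hi,ch]
        d=np.abs(np.diff(l));k=d.argmax();w=d[max(0,k-2):k+3];e=lo+.5+max(0,k-2)+(w*np.arange(len(w))).sum()/w.sum()
        pts.append((i,e) if axis=="h" else (e,i))
    return np.array(pts)
J=np.array([.5592,.1538,0]);Rz=R.from_euler('z',14.3,degrees=True)
def fit(nm,p,z):
    P=Rz.inv().apply(onplane(c,p,z)-J)[:,:2]*1000
    vx,vy,x,y=cv2.fitLine(P.astype(np.float32),cv2.DIST_HUBER,0,.01,.01).ravel()
    print(nm,"mid jig mm",np.round([x,y],1),"dir deg",round(np.degrees(np.arctan2(vy,vx)),2))
E
cat > m3.py <<'E'
from rel import *
zt=c["s"]["ee_pos"][2]-.0335+.004
fit("plate left (y=50)",edge("h",range(215,425,5),148,165,2),zt)
fit("plate front",edge("v",range(165,225,4),426,436,2),zt)
fit("board left (y=90)",edge("h",range(260,540,5),82,98,2),.018)
fit("leaf left (y=65)",edge("h",range(465,545,5),115,135,2),.030)
fit("leaf near (x=20)",edge("v",range(140,235,5),438,452,2),.030)
E
python3 m3.py
```

```text
plate left (y=50) mid jig mm [-75.4  49.3] dir deg -0.18
plate front mid jig mm [-17.   29.4] dir deg -89.19
board left (y=90) mid jig mm [-14.   88.9] dir deg 0.02
leaf left (y=65) mid jig mm [55. 64.] dir deg -0.12
leaf near (x=20) mid jig mm [20.2 22.8] dir deg -89.97
```

Relative to the jig, the plate is centred within 0.3 mm and square within 0.2°. Its front edge is 37 mm short of the leaf. Next I'll lower it to just above the board.

Emit:
step_arm:
  deltas:
    - [[0, 0, -0.003, 0, 0, 0.03, 0], [0, 0, -0.003, 0, 0, 0.055, 0], [0, 0, -0.003, 0, 0, 0.064, 0], [0, 0, -0.003, 0, 0, 0.067, 0], [0, 0, -0.003, 0, 0, 0.067, 0], [0, 0, -0.003, 0, 0, 0.067, 0]]

```text
time: 7.6
ee_pos: [0.4667, 0.1303, 0.0538]
eef_rot: [0.612, 0.79, 0.001, 0.0]
ft_force: [-0.4, 0.4, -1.3]
width: 0.0116
grip_force: 50.0
```

```bash
python3 - <<'E'
from h import *
c=cam("wrist");s=c["s"];print(s["time"],s["ee_pos"],s['ft_force'],s['torque'])
cv2.imwrite("pics/w4.png",c["img"][:,:,::-1])
E
```

```text
7.6 [0.46669973 0.13029999 0.05377898] [-0.37081082  0.41612452 -1.27258664] [-0.12136319  0.03729588 -0.0095787 ]
```

View pics/w4.png

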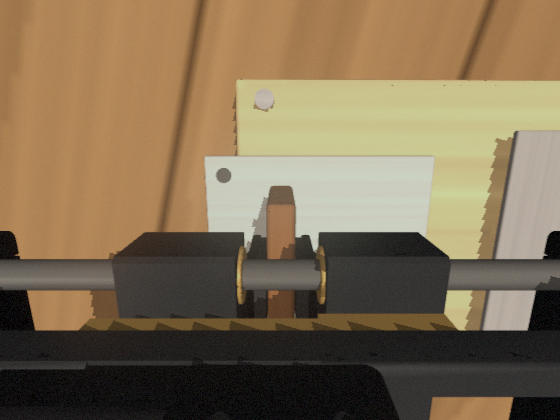

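The plate is now low over the board, with its front edge at column 432 and the leaf's near corner at about (513,131). I'll measure again.

```bash
cat > m4.py <<'E'
from rel import *
s=c["s"];print(s["ee_pos"],s["ft_force"]);zt=s["ee_pos"][2]-.0335+.004
fit("plate left (y=50)",edge("h",range(215,425,5),148,165,2),zt)
fit("plate front",edge("v",range(165,225,4),424,438,2),zt)
fit("board left (y=90)",edge("h",range(280,540,5),72,90,2),.018)
fit("leaf left (y=65)",edge("h",range(525,555,3),122,142,2),.030)
fit("leaf near (x=20)",edge("v",range(145,225,5),495,518,2),.030)
y=R.from_quat(s['eef_rot']).as_matrix()[:,1];print("yaw",np.degrees(np.arctan2(y[1],y[0])))
E
python3 m4.py
```

```text
[0.46660458 0.13029666 0.05368044] [-0.22626436 -0.08133322 -1.60519851]
plate left (y=50) mid jig mm [-58.6  51.1] dir deg 0.1
plate front mid jig mm [-16.8  34.1] dir deg -89.89
board left (y=90) mid jig mm [-32.1  89. ] dir deg -0.06
leaf left (y=65) mid jig mm [29.9 64.3] dir deg -0.01
leaf near (x=20) mid jig mm [19.9 38.4] dir deg -89.93
yaw 14.466206881870693
```

Emit:
step_arm:
  deltas:
    - [[0, 0, 0, -0.002, 0, 0.001, 0], [0, 0, 0, -0.002, 0.01, 0.001, 0], [0, 0, 0, -0.002, 0.02, 0.001, 0], [0, 0, 0, -0.002, 0.028, 0.001, 0], [0, 0, 0, -0.002, 0.028, 0.001, 0], [0, 0, 0, -0.002, 0.028, 0.001, 0]]

```text
time: 8.45
ee_pos: [0.4936, 0.135, 0.0518]
eef_rot: [0.612, 0.79, -0.0, -0.0]
ft_force: [0.3, -0.7, -1.4]
width: 0.0117
grip_force: 50.0
```

```bash
sed -e 's/280,540/230,540/' -e '/leaf left/d' -e 's/495,518/440,480/' m4.py > m5.py; python3 m5.py
```

```text
[0.49356358 0.13502806 0.05183984] [ 0.28791162 -0.73593641 -1.386694  ]
plate left (y=50) mid jig mm [-49.9  49.1] dir deg 0.25
plate front mid jig mm [10.4 34. ] dir deg -89.83
board left (y=90) mid jig mm [-30.  89.] dir deg -0.03
leaf near (x=20) mid jig mm [20.1 36.6] dir deg -89.97
yaw 14.462396398057916
```

Centred and about 0.2° off square. Now slide under the leaf to about 5 mm short of the stop.

Emit:
step_arm:
  deltas:
    - [[0, 0, 0.003, 0, 0.006, -0.0004, 0], [0, 0, 0.003, 0, 0.013, -0.0004, 0], [0, 0, 0.003, 0, 0.02, -0.0004, 0], [0, 0, 0.003, 0, 0.027, -0.0004, 0], [0, 0, 0.003, 0, 0.033, -0.0004, 0], [0, 0, 0.003, 0, 0.038, -0.0004, 0], [0, 0, 0.003, 0, 0.038, -0.0004, 0], [0, 0, 0.003, 0, 0.038, -0.0004, 0]]

```text
time: 9.5
ee_pos: [0.5304, 0.1446, 0.0524]
eef_rot: [0.614, 0.79, -0.0, -0.0]
ft_force: [-0.1, -0.2, -1.7]
width: 0.0119
grip_force: 50.0
```

```bash
sed -i -e 's/"plate front"/"leafnear vs plate"/;/leafnear/d;/leaf near/d' m5.py; sed -i 's/215,425/215,385/' m5.py; cat >> m5.py <<'E'
fit("leaf near(x=20)",edge("v",range(175,225,5),390,425,2),.030)
cv2.imwrite("pics/w6.png",c["img"][:,:,::-1])
E
python3 m5.py
```

```text
[0.53040472 0.14456209 0.05235825] [-0.11014597 -0.19299013 -1.74905016]
plate left (y=50) mid jig mm [-17.6  49.1] dir deg -0.01
board left (y=90) mid jig mm [28.2 89. ] dir deg -0.07
yaw 14.289126580028972
leaf near(x=20) mid jig mm [30.9 28.3] dir deg 64.3
```

View pics/w6.png

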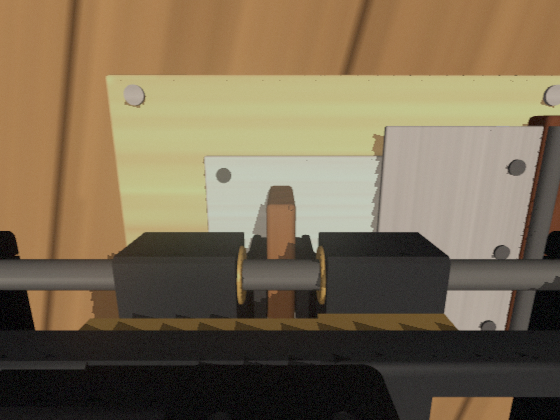

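The plate is under the leaf, centred and square, and the leaf's near edge at about column 382 looks undisturbed. The front edge is about 5.6 mm from the stop. I'll creep in now.

Emit:
step_arm:
  deltas:
    - [[0, 0, 0, 0, 0.002, 0.0003, 0], [0, 0, 0, 0, 0.004, 0.0006, 0], [0, 0, 0, 0, 0.005, 0.0008, 0], [0, 0, 0, 0, 0.005, 0.0008, 0], [0, 0, 0, 0, 0.005, 0.0008, 0]]

```text
time: 10.18
ee_pos: [0.5352, 0.1459, 0.0515]
eef_rot: [0.614, 0.79, -0.0, -0.0]
ft_force: [-3.2, -0.6, -0.2]
width: 0.0115
grip_force: 50.0
```

Emit:
step_arm:
  deltas:
    - [[0, 0, 0, 0, 0.0005, 0, 0], [0, 0, 0, 0, 0.001, 0, 0], [0, 0, 0, 0, 0.001, 0, 0]]

```text
time: 10.55
ee_pos: [0.5352, 0.1459, 0.0515]
eef_rot: [0.614, 0.79, -0.001, -0.001]
ft_force: [-8.4, -1.1, 5.5]
width: 0.0117
grip_force: 50.0
```

The stop is reached: the position no longer changes, the push is 8 N, and TCP jig x is about -25, which puts the front edge at 54. Now press down.

Emit:
step_arm:
  deltas:
    - [[0, 0, 0, 0, 0, 0.001, 0], [0, 0, 0, 0, 0, 0.002, 0], [0, 0, 0, 0, 0, 0.002, 0], [0, 0, 0, 0, 0, 0.002, 0]]
  squeeze: 60

```text
time: 11.05
ee_pos: [0.5352, 0.1459, 0.0514]
eef_rot: [0.614, 0.79, -0.001, -0.001]
ft_force: [-19.9, -4.7, 30.9]
width: 0.0117
grip_force: 60.0
```

Emit:
step_arm:
  deltas:
    - [[0, 0, 0, 0, -0.0007, 0, 0], [0, 0, 0, 0, -0.0007, 0, 0], [0, 0, 0, 0, -0.0007, 0, 0], [0, 0, 0, 0, -0.0007, 0, 0]]

```text
time: 11.55
ee_pos: [0.5352, 0.1459, 0.0514]
eef_rot: [0.614, 0.79, -0.0, -0.001]
ft_force: [-15.8, -3.3, 26.7]
width: 0.0111
grip_force: 60.0
```

```bash
sed -i '/leaf near/d;s/w6/w7/' m5.py; python3 m5.py; python3 - <<'E'
from h import *
s=readout.read_state();print(s["ft_force"],s["torque"],s["width"],R.from_quat(s['eef_rot']).as_matrix()[:,2])
c=cam("scene");cv2.imwrite("pics/s7.png",cv2.resize(c["img"][200:340,210:370,::-1],None,fx=4,fy=4))
E
```

```text
[0.53518784 0.14588762 0.05140645] [-15.80711254  -3.33819925  26.66895958]
plate left (y=50) mid jig mm [-27.4  49.2] dir deg -0.11
board left (y=90) mid jig mm [21.9 88.9] dir deg -0.04
yaw 14.282164773235936
[-16.0855827   -3.1241002   26.07475857] [-0.84625326  3.41206588 -0.02828166] 0.011401819622694815 [-1.66986064e-03  8.80673549e-04 -9.99998218e-01]
```

View pics/w7.png

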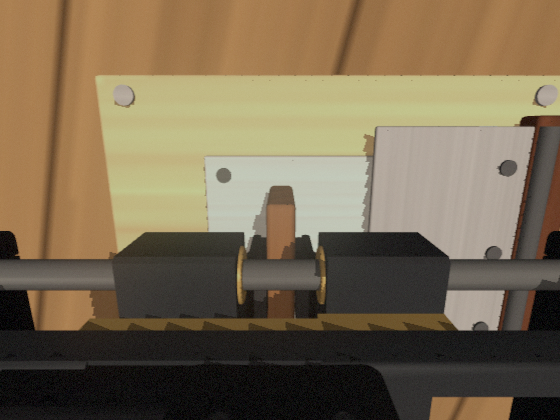

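View pics/s7.png

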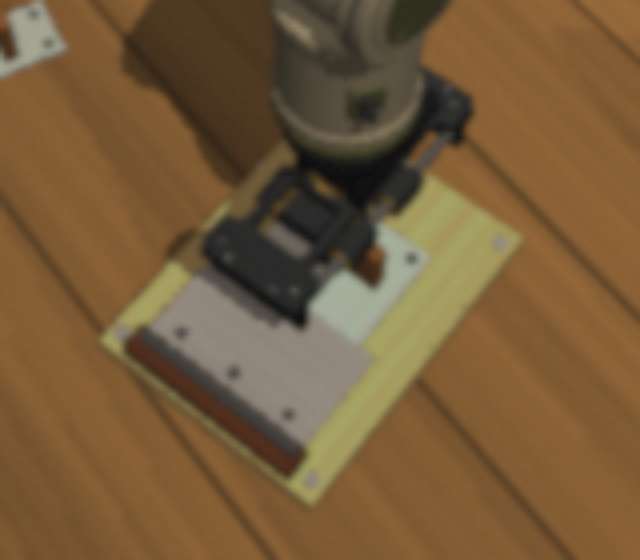

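The leaf is level and the plate is centred (0.2 mm) and square (0.1°) under it. It's held against the stop with about 16 N forward and 27 N down, and the force is steady. Handing in.

```bash
python3 -c "
from bench import r
print(r.close_job())"
```

```text
the job is handed in; nothing more can be done
None
```

I handed the job in at about 11.7 s: the wide plate is under the leaf against the stop, centred to about 0.2 mm and square to about 0.1°. The leaf looks level and unlifted, and the arm is still holding the plate and pressing it down with about 27 N.

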